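Stop the packing conveyor and grease its bearing

ROBOT

A 6-joint arm with a two-finger parallel gripper is mounted at the origin on the work surface. World frame = base frame: x ahead of the robot, y to its left, z up, the work surface at z = 0. Lengths are in m, angles in rad, forces in N, time in s.
With the tool pointing down it reaches from about 0.3 to 0.75 m from the base axis. Payload 8.5 kg.
Tool frame: the origin (TCP) lies where the fingers leave the gripper's body, on its centre line; the fingertips stand 73 mm ahead of it and the grasp point (between the pads) lies 54 mm ahead of it (bot.tips_ahead is the distance from the TCP to the fingertips, in m); z points along the fingers, y is the line along which they close (so a half turn about z gives the same grasp; the last joint's range is limited). The gripper opens to 85 mm and grips with 20 to 120 N. Pads are 22 mm wide; open, the fingers measure 114 mm over their backs; the gripper's body (76 mm by 85 mm) begins 54 mm behind the grasp point. The pads swing forward as they close: fully open they stand 13 mm farther back than shut.
Start: joints at [-1.326, 0.381, 1.297, -0, 1.464, -0.215], TCP at [0.244, -0.493, 0.304] pointing down, gripper open.
Joint ranges: [-3.11, 3.11], [-0.89, 2.33], [0.22, 2.48], [-1.42, 4.56], [0.17, 2.85], [-2.88, 2.88]. Speed limits (rad/s): [2.39, 2.39, 3.14, 3.14, 3.14, 3.14].

INTERFACE

Orientations are given as a rotation vector (axis times angle).
In Python, from station import bot gives the robot as it stands.
- The arm moves only by the tool send_rows, never from a script. Its argument "increments" is a list of rows, each an object with "slide": the shift along the tool's x, y, z in cm, a list of three; "twist": the turn, a rotation vector about the tool's x, y, z in degrees, a list of three; "grip": the opening, from 0 (shut) to 1 (fully open). A call has 1 to 12 rows; each row shifts and turns the commanded pose from where the row before left it, along the tool's axes as they then stand; what a row does not reach is not made up. A row lasts 1/8 s, in which the tool goes at most 62.5 mm and 10.7 degrees, less where a joint would pass 70% of its speed; a pose out of reach is approached as far as the arm can. A call with a gripper value outside its range is refused whole. The fingers move at their own pace and stop on an object; the grip force is fixed at half the most. Time passes only in rows, so rows that do not move let the fingers close. It gives the time, the measured TCP pose, the force, the opening and the grip force at its end, in the units of the state.
- bot.observe(): the state, without advancing time (a new reading comes with each control period).
- bot.snapshot(name): name is "side" or "top" or "wrist"; returns a dict with "image" (384x512x3 uint8, blue, green, red), "K" (3x3 intrinsics, pixels), "extrinsics" (4x4, takes a point from world to camera coordinates). Camera axes: x right, y down, z forward; pixel columns grow to the right and rows downward; lengths in m; the calibration is good to about 2 mm. A picture is of the moment at which its call begins. There is no depth.
- bot.sign_off(): hands the job in; it is judged then, once.
Trained networks look in a picture, given as the dict that the camera call returned (one of the last four; its "shot" number tells which), for a name from the list of things; names that differ only in an ending like _2 or _b are one class to them, and where a whole thing is asked for, a point or a joint stands for the part that bears it (a point fixed in the world has none). Each returns a list of dicts, best first, with "p" (0 to 1); they miss things now and then, are a little off and sometimes report something else, mostly with a low value. They report only what shows in the picture. A call takes as long as a camera call. They do not tell look-alikes from the thing itself.
- bot.boxes_of(picture, target): "location" ([x, y, z] in m, in world coordinates, good to about 4 mm: the middle of the surface that is visible of it).
- bot.masks_of(picture, target): "pixels" (384x512 bool, what is visible of it).
- bot.tip_of(picture, target): "location" ([x, y, z] in m, in world coordinates, good to about 4 mm: a listed point, or the origin of a listed thing).
The state is a dict: "time": time; "q": joint angles; "dq": joint speeds; "joint_efforts": joint torques, N m; "tool_pos": TCP position; "tool_rot": TCP orientation; "contact_force": force on the tool from outside, world axes, zero at the start; "moment": the same for the moment, N m; "width": opening from 0.0 (shut) to 1.0 (fully open); "finger_force": force on a finger pad.
Only numpy, scipy, OpenCV 4.12 (cv2) and the standard library are available. Lean on these libraries where they do the work, as an engineer would, in place of code of your own. Each camera call takes 0.05 s, during which the arm holds its last target. There are 200 camera calls.

TASK

Before greasing, turn the packing conveyor's speed knob anticlockwise all the way to its end stop. Then take the push grease gun from its holder, press its coupler squarely onto the tilted grease nipple of the conveyor bearing until it snaps on, and push the barrel well down its stroke against the pump spring. Finish still gripping the gun and holding it pressed in on the nipple, with the knob left at its stop and none of the loose things around disturbed.

Things in the scene. Friction and masses are not known exactly. Their poses are not given: they have to be found in the camera images.
- speed_knob (a joint): speed knob of the belt controller, rad: 0 = end stop, fully anticlockwise seen from above (belt off); grows clockwise, to 4.7 at most; starts between 0.7 and 1.4. Friction torque 0.03 N m; it stays where it is left
- speed_knob_grip (a point): point on the knob's upright axis at the height to grip, 94 mm above the table. The knob is a black bar 42 mm long, 14 mm thick, its top 101 mm above the table, its foot 71 mm, on a disc of 44 mm diameter. This frame turns with the knob: x along the bar, z up; the white line on top is on its -x half
- speed_box: belt-speed controller, a grey box 110 x 120 x 57 mm fixed on the table, the knob in the middle of its top; origin under its centre, z up. It stands left or right of the conveyor bearing, the gun holder on the other side
- holder: steel pot that holds the grease gun, fixed: tube 48 mm outside, 38 mm inside, 45 mm tall, floor 6 mm thick, on a flange of 84 mm diameter; origin under its centre, z up
- gun: push-type grease gun, loose, about 0.4 kg, upright in the holder, coupler down. Round about its z axis (coupler to barrel). Origin: the coupler's mouth while the pump is extended. Aluminium barrel 34 mm diameter, z = 58 to 128 mm (grip near z = 90 mm), end plug up to 134 mm; 10 mm tube, z = 28 to 58 mm, slides into the barrel; coupler 30 mm diameter, z = 0 to 28 mm. Frame fixed to the barrel
- pump (a joint): how far the tube is pushed into the barrel, m: 0 = extended, 0.018 = end of stroke. Return spring: it starts to give at 9 N and takes 16 N at the end of the stroke
- coupler_mouth (a point): centre of the coupler's mouth, z axis from mouth to barrel. Bore 18 mm diameter, 13.5 mm deep, flared to 23 mm at the mouth; four sprung jaws inside snap behind the nipple's head at 4 to 7 N, before the pump gives. Snapped on and bottomed, this point lies on the nipple's origin to about 1 mm and the axes agree
- nipple: bullet-shaped steel grease nipple, fixed. Origin on its axis at its foot, 119 mm above the table; z axis out along the nipple, 30 degrees from vertical, leaning off the belt and roughly towards the robot. Neck 10 mm diameter, head 16 mm (widest 7.5 to 9 mm above the origin), tapering to 10 mm at the tip, 14 mm above the origin. On an angled adapter on the near bearing's crown
- fitting: angled steel adapter, 17 mm hexagon, that carries the nipple; origin under its centre, on the crown of the bearing, 90 mm above the table
- conveyor: bench conveyor, fixed: origin on the table under the near bearing (grey pillow block, 165 mm along y, 48 mm along x, 92 mm tall); the shaft runs along x at 51 mm height; the white belt, 120 mm wide, its top 92 mm above the table, lies from x = 58 to 178 mm and runs 570 mm towards -y, between two guide rails 126 mm tall
- bottle_a: white bottle with green cap and label, 42 mm diameter, 76 mm tall, loose on the belt; bystander; origin under its centre, z up
- bottle_b: same kind of bottle, loose on the belt; bystander
- bottle_c: same kind of bottle, loose on the table to the left; bystander
- bottle_d: same kind of bottle, loose on the table to the right; bystander
- carton: packed white and green carton, 55 x 95 x 85 mm, loose on the table to the left; bystander; origin under its centre
- wrench: steel wrench, 180 mm long, lying along its x axis on the table in front of the bearing; bystander; origin under its centre
- screwdriver: screwdriver with black handle, 200 mm long, lying along its x axis on the table near the robot; bystander; origin under its centre
Things that resemble listed ones, but are neither listed nor needed, are in the scene too. Of the things like the gun, leave any that is blue; of the rest the larger one is meant.

How it is judged:
By the outcome, as a careful person would: the job done as asked, in the order asked, and still so for the second after the job is handed in, while the arm keeps its last pose, push and grip.
It also fails if it takes over 56 s, if anything falls off the work surface, if the arm or the gripper's body presses on something with over 40 N, if the wrist force passes 120 N, or if a joint passes its speed limit or range.

## Working session

There is one attempt and no reset: what is moved stays moved. The work goes in short steps, Python scripts to look and compute and a tool call to move; the robot and the scene stay as the last step left them, time stands still between calls to the robot, and variables do not carry over. Pictures are saved under pics/ and viewed, at most 10 in all, crops included, and the job is handed in when it is done.

Besides the shell and the picture viewer there is one more tool, called after "Request:" in YAML: its name, and indented under it one key for each argument. send_rows: Moves the arm, as the interface text tells. Its arguments: {"type":"object","properties":{"increments":{"type":"array","items":{"type":"object","properties":{"slide":{"type":"array","items":{"type":"number"}},"twist":{"type":"array","items":{"type":"number"}},"grip":{"type":"number"}}}}},"required":["increments"]}

```bash
mkdir -p pics; ls; python3 - <<'E'
from station import bot
import cv2,numpy as np
s=bot.observe(); print({k:np.round(v,3) for k,v in s.items()})
ims=[]
for n in("side","top"):
    p=bot.snapshot(n); ims.append(p["image"]); cv2.imwrite(f"pics/{n}0.png",p["image"])
    E=p["extrinsics"]; print(n,np.round(-E[:3,:3].T@E[:3,3],3),np.round(E[2,:3],2))
    for t in("speed_knob_grip","speed_box","holder","gun","coupler_mouth","nipple","fitting","conveyor"):
        print(t,[(np.round(d["location"],3).tolist(),round(d["p"],2)) for d in bot.tip_of(p,t)][:4])
    print('gunbox',[(np.round(d["location"],3).tolist(),round(d["p"],2)) for d in bot.boxes_of(p,"gun")][:4])
cv2.imwrite("pics/both0.png",cv2.resize(np.vstack(ims),(448,600)) if 0 else np.hstack([cv2.resize(i,(400,300)) for i in ims]))
E
```

```text
pics
{'time': np.float64(0.0), 'q': array([-1.326,  0.381,  1.298, -0.   ,  1.464, -0.215]), 'dq': array([-0.002, -0.001,  0.001, -0.   , -0.   ,  0.002]), 'joint_efforts': array([-2.0000e-03, -4.4846e+01, -2.3128e+01, -0.0000e+00,  5.0000e-03,
       -0.0000e+00]), 'tool_pos': array([ 0.244, -0.493,  0.303]), 'tool_rot': array([-3.057, -0.716,  0.   ]), 'contact_force': array([-0.595, -0.729,  0.01 ]), 'moment': array([-0.051, -0.009,  0.023]), 'finger_force': np.float64(0.0), 'width': np.float64(0.997)}
side [0.121 1.061 0.736] [ 0.33 -0.81 -0.49]
speed_knob_grip [([0.496, 0.27, 0.091], 0.53)]
speed_box [([0.495, 0.267, -0.001], 0.88), ([0.413, -0.508, -0.002], 0.73), ([0.594, 0.0, 0.125], 0.46), ([0.421, -0.253, 0.0], 0.31)]
holder [([0.425, -0.255, -0.001], 0.71)]
gun [([0.42, -0.259, 0.004], 0.8), ([0.516, -0.261, -0.005], 0.79), ([0.382, -0.164, 0.003], 0.54), ([0.424, -0.008, -0.003], 0.16)]
coupler_mouth [([0.517, -0.261, -0.002], 0.39)]
nipple [([0.592, 0.0, 0.124], 0.35)]
fitting [([0.605, 0.001, 0.086], 0.53)]
conveyor [([0.605, -0.003, 0.001], 0.7)]
gunbox [([0.419, -0.243, 0.104], 0.77), ([0.509, -0.249, 0.079], 0.76), ([0.384, -0.156, 0.06], 0.69)]
top [0.315 0.012 1.911] [ 0.13  0.   -0.99]
speed_knob_grip [([0.605, -0.001, 0.003], 0.68), ([0.5, 0.267, 0.004], 0.58), ([0.337, 0.298, -0.001], 0.58), ([0.495, 0.265, 0.1], 0.48)]
speed_box [([0.497, 0.271, 0.003], 0.78)]
holder [([0.422, -0.26, -0.003], 0.51)]
gun [([0.42, -0.26, 0.005], 0.58), ([0.51, -0.263, -0.002], 0.44), ([0.384, -0.163, -0.001], 0.43)]
coupler_mouth []
nipple [([0.603, -0.003, 0.092], 0.53)]
fitting [([0.496, 0.263, 0.097], 0.62), ([0.603, -0.003, 0.09], 0.47), ([0.735, -0.03, 0.09], 0.32)]
conveyor [([0.606, -0.0, 0.0], 0.55)]
gunbox [([0.508, -0.261, 0.132], 0.53), ([0.421, -0.252, 0.135], 0.52)]
```

```bash
python3 - <<'E'
import cv2,numpy as np
a=cv2.imread("pics/side0.png");b=cv2.imread("pics/top0.png")
cv2.imwrite("pics/v_top.png",cv2.resize(b,(800,600),interpolation=cv2.INTER_CUBIC))
cv2.imwrite("pics/v_side.png",cv2.resize(a,(800,600),interpolation=cv2.INTER_CUBIC))
E
```

```text
(no output)
```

View pics/v_top.png

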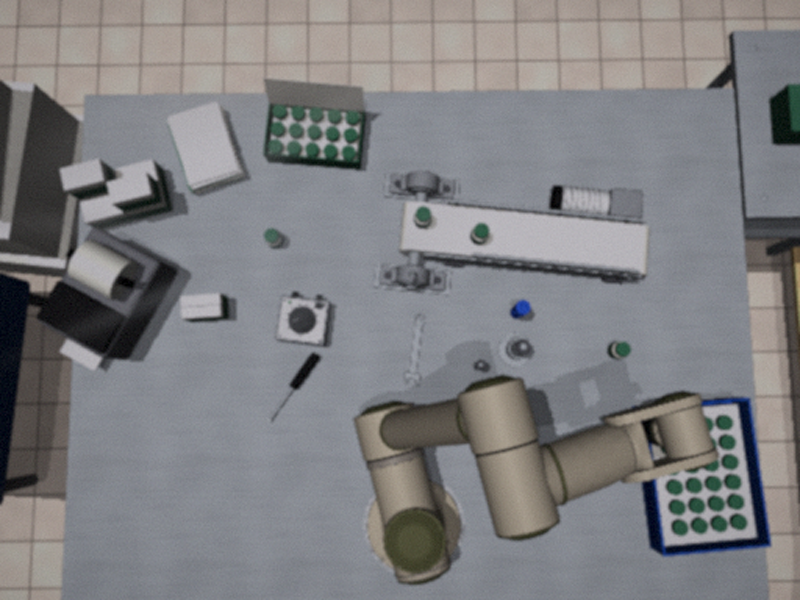

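View pics/v_side.png

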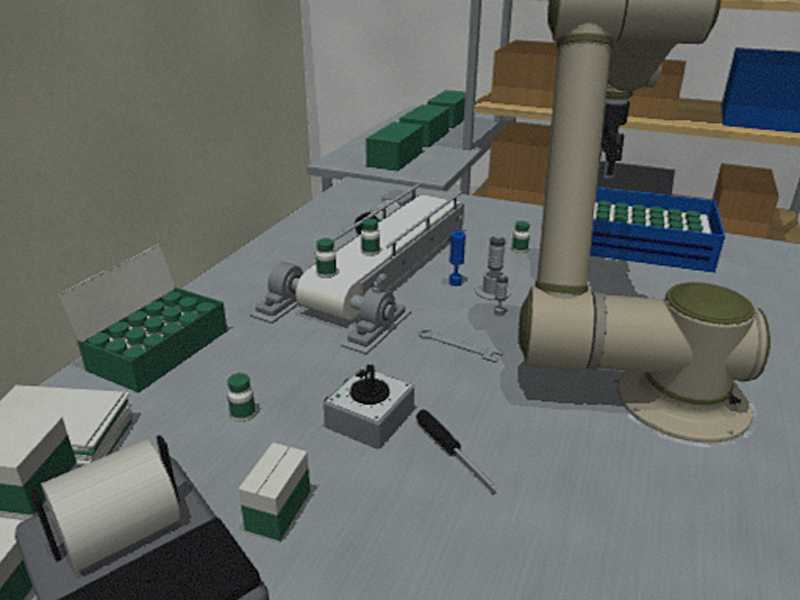

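The gun candidates in the top view are silver in the holder (520,348), blue (521,309) and small silver (481,365). I choose the silver gun in the holder at about (0.42,-0.26). It is not blue, and it is larger than the small silver one. The knob is at about (0.496,0.268), top pixel (302,320). The nipple is on the near bearing at top pixel (415,275).

```bash
cat > h.py <<'E'
from station import bot
import numpy as np, cv2, json
from scipy.spatial.transform import Rotation as R
def down(yaw):  # tool z down, tool x at yaw in world
    c,s=np.cos(yaw),np.sin(yaw); return R.from_matrix(np.array([[c,s,0],[s,-c,0],[0,0,-1]]))
def pose():
    s=bot.observe(); return np.array(s["tool_pos"]),R.from_rotvec(s["tool_rot"])
def plan(tp,tR,n=None,start=None):
    p,r=start or pose(); tp=np.array(tp)
    w=(r.inv()*tR).as_rotvec(); d=np.linalg.norm(tp-p)
    n=n or int(np.ceil(max(d/.05,np.degrees(np.linalg.norm(w))/9,1)))
    tw=np.degrees(w)/n; st=R.from_rotvec(w/n); rr=r; rows=[]
    for i in range(n):
        # shift along axes as stand before the turn
        rows.append((np.round(rr.inv().apply((tp-p)/n)*100,2).tolist(),np.round(tw,2).tolist())); rr=rr*st
    print(n,"rows"); [print(x) for x in rows]
def yaw(r): x=r.as_matrix()[:,0]; return np.arctan2(x[1],x[0])
E
python3 - <<'E'
from h import *
p,r=pose(); print(p,r.as_matrix().round(3),yaw(r))
plan([0.47,0.25,0.30],down(yaw(r)))
E
```

```text
[ 0.24404953 -0.49285915  0.30390638] [[ 0.896  0.444 -0.   ]
 [ 0.444 -0.896  0.   ]
 [ 0.    -0.    -1.   ]] 0.45976546286271225
16 rows
([3.33, -3.53, 0.02], [-0.0, -0.0, 0.0])
([3.33, -3.53, 0.02], [-0.0, -0.0, 0.0])
([3.33, -3.53, 0.02], [-0.0, -0.0, 0.0])
([3.33, -3.53, 0.02], [-0.0, -0.0, 0.0])
([3.33, -3.53, 0.02], [-0.0, -0.0, 0.0])
([3.33, -3.53, 0.02], [-0.0, -0.0, 0.0])
([3.33, -3.53, 0.02], [-0.0, -0.0, 0.0])
([3.33, -3.53, 0.02], [-0.0, -0.0, 0.0])
([3.33, -3.53, 0.02], [-0.0, -0.0, 0.0])
([3.33, -3.53, 0.02], [-0.0, -0.0, 0.0])
([3.33, -3.53, 0.02], [-0.0, -0.0, 0.0])
([3.33, -3.53, 0.02], [-0.0, -0.0, 0.0])
([3.33, -3.53, 0.02], [-0.0, -0.0, 0.0])
([3.33, -3.53, 0.02], [-0.0, -0.0, 0.0])
([3.33, -3.53, 0.02], [-0.0, -0.0, 0.0])
([3.33, -3.53, 0.02], [-0.0, -0.0, 0.0])
```

Request:
send_rows:
  increments:
    - {"slide":[3.3,-3.5,0],"twist":[0,0,0],"grip":1}
    - {"slide":[3.3,-3.5,0],"twist":[0,0,0],"grip":1}
    - {"slide":[3.3,-3.5,0],"twist":[0,0,0],"grip":1}
    - {"slide":[3.3,-3.5,0],"twist":[0,0,0],"grip":1}
    - {"slide":[3.3,-3.5,0],"twist":[0,0,0],"grip":1}
    - {"slide":[3.3,-3.5,0],"twist":[0,0,0],"grip":1}
    - {"slide":[3.3,-3.5,0],"twist":[0,0,0],"grip":1}
    - {"slide":[3.3,-3.5,0],"twist":[0,0,0],"grip":1}
    - {"slide":[3.3,-3.5,0],"twist":[0,0,0],"grip":1}
    - {"slide":[3.3,-3.5,0],"twist":[0,0,0],"grip":1}
    - {"slide":[3.3,-3.5,0],"twist":[0,0,0],"grip":1}
    - {"slide":[3.3,-3.5,0],"twist":[0,0,0],"grip":1}

```text
time: 2.5
tool_pos: [0.4128, 0.0609, 0.3041]
tool_rot: [3.059, 0.716, 0.001]
contact_force: [0.6, -0.9, 0.5]
width: 0.998
finger_force: 0.0
```

Request:
send_rows:
  increments:
    - {"slide":[3.3,-3.5,0],"twist":[0,0,0],"grip":1}
    - {"slide":[3.3,-3.5,0],"twist":[0,0,0],"grip":1}
    - {"slide":[3.3,-3.5,0],"twist":[0,0,0],"grip":1}
    - {"slide":[3.3,-3.5,0],"twist":[0,0,0],"grip":1}
    - {"slide":[0,0,0],"twist":[0,0,0],"grip":1}

```text
time: 3.12
tool_pos: [0.4689, 0.2456, 0.3034]
tool_rot: [-3.057, -0.721, 0.0]
contact_force: [0.1, -0.6, -0.3]
width: 0.998
finger_force: 0.0
```

```bash
python3 - <<'E'
from h import *
s=bot.observe();print(s["time"],s["q"].round(2),s["tool_pos"])
p=bot.snapshot("wrist"); cv2.imwrite("pics/w1.png",p["image"])
E=p["extrinsics"];K=p["K"];c=-E[:3,:3].T@E[:3,3];print(c)
for t in("speed_knob_grip","speed_box"): print(t,[(np.round(d["location"],3).tolist(),round(d["p"],2)) for d in bot.tip_of(p,t)][:4])
# project box expected points
for t in ("speed_knob",):
    for d in bot.masks_of(p,t)[:3]:
        m=d["pixels"];print(t,d["p"],m.sum(),np.argwhere(m).mean(0))
# rectify to plane z=0.101 : 1px=0.5mm, 400px centered (0.496,0.268)
n=300;u=np.array([[0,0],[n,0],[0,n]],float)
xs=[];g=[]
for px,py in [(0,0),(n,0),(n,n),(0,n)]:
    X=np.array([0.496+(n/2-py)*.0004,0.268-(px-n/2)*-.0004*-1,0.101]);q=K@(E[:3,:3]@X+E[:3,3]);xs.append(q[:2]/q[2]);g.append((px,py))
H=cv2.getPerspectiveTransform(np.float32(xs),np.float32(g))
w=cv2.warpPerspective(p["image"],H,(n,n)); cv2.imwrite("pics/w1r.png",np.hstack([cv2.resize(p["image"],(400,300)),w]))
E
```

```text
3.125 [0.26 0.34 1.36 0.   1.44 1.37] [0.46892758 0.24556676 0.30343151]
[0.53041889 0.27638599 0.37303647]
speed_knob_grip []
speed_box [([0.498, 0.266, -0.0], 0.73)]
speed_knob 0.76 1212 [147.85561056 247.12541254]
```

View pics/w1r.png

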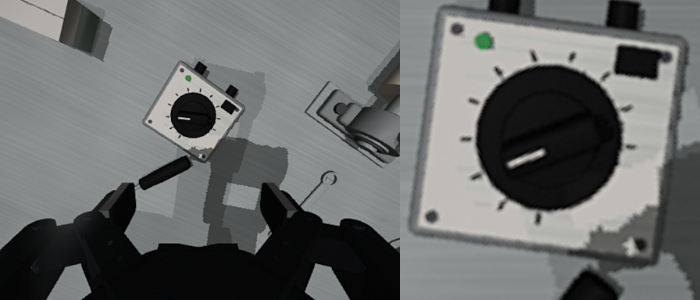

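The rectified wrist view shows the knob bar tilted, with its white line at local (108..145, 163..153). I'll fit the line and the disc numerically.

```bash
python3 - <<'E'
from h import *
print(bot.tips_ahead)
p=bot.snapshot("wrist");E=p["extrinsics"];K=p["K"]
n=600;sc=.0002
def rect(z,cx=.496,cy=.268):
    xs=[];g=[(0,0),(n,0),(n,n),(0,n)]
    for px,py in g:
        X=np.array([cx+(n/2-py)*sc,cy-(px-n/2)*sc,z]);q=K@(E[:3,:3]@X+E[:3,3]);xs.append(q[:2]/q[2])
    return cv2.warpPerspective(p["image"],cv2.getPerspectiveTransform(np.float32(xs),np.float32(g)),(n,n),flags=cv2.INTER_CUBIC)
w=rect(.101);g=cv2.cvtColor(w,cv2.COLOR_BGR2GRAY)
m=np.zeros_like(g);cv2.circle(m,(300,275),90,255,-1)
t=((g>130)&(m>0)).astype(np.uint8)
N,l,st,ce=cv2.connectedComponentsWithStats(t)
for i in range(1,N):
    if st[i,4]>200:
        pts=np.argwhere(l==i)[:,::-1].astype(np.float32)
        wx=np.c_[.496+(300-pts[:,1])*sc,.268-(pts[:,0]-300)*sc]
        d=cv2.fitLine(wx.astype(np.float32),cv2.DIST_L2,0,1e-4,1e-4).ravel();pr=(wx-d[2:])@d[:2]
        print("line",st[i],d, "yaw deg",np.degrees(np.arctan2(d[1],d[0])),pr.min(),pr.max())
# disc at its top z~0.071 and box top 0.057
w2=rect(.071);g2=cv2.cvtColor(w2,cv2.COLOR_BGR2GRAY)
t=(g2<75).astype(np.uint8);N,l,st,ce=cv2.connectedComponentsWithStats(t);i=1+np.argmax([st[k,4] if np.linalg.norm(ce[k]-300)<80 else 0 for k in range(1,N)])
c,_=cv2.findContours((l==i).astype(np.uint8),0,2);e=cv2.fitEllipse(cv2.convexHull(c[0]));print("disc",.496+(300-e[0][1])*sc,.268-(e[0][0]-300)*sc,np.array(e[1])*sc)
cv2.imwrite("pics/kn.png",np.hstack([cv2.resize(cv2.convertScaleAbs(w,alpha=1.5),(400,400)),cv2.resize(cv2.convertScaleAbs(np.clip(w,0,60),alpha=4),(400,400))]))
E
```

```text
0.0726
line [223 300  64  30 639] [ 0.34826684 -0.93739545  0.4932222   0.27686572] yaw deg -69.61865 -0.006620517 0.00658374
disc 0.49783306274414063 0.267509912109375 [0.06490891 0.06509519]
```

View pics/kn.png

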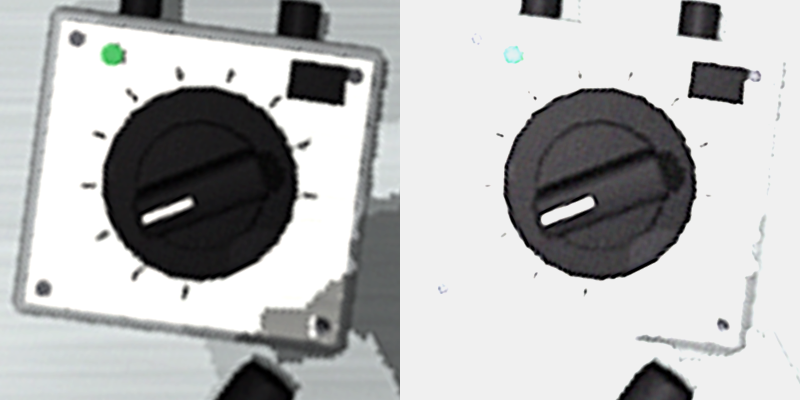

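```bash
python3 - <<'E'
from h import *
Rt=down(np.radians(110.4))
plan([.4968,.267,.22],Rt)
E
```

```text
10 rows
([0.36, -0.1, 0.84], [0.0, 0.0, -8.41])
([0.37, -0.04, 0.84], [0.0, 0.0, -8.41])
([0.37, 0.01, 0.84], [0.0, 0.0, -8.41])
([0.37, 0.07, 0.84], [0.0, 0.0, -8.41])
([0.35, 0.12, 0.84], [0.0, 0.0, -8.41])
([0.33, 0.17, 0.84], [0.0, 0.0, -8.41])
([0.3, 0.22, 0.84], [0.0, 0.0, -8.41])
([0.27, 0.26, 0.84], [0.0, 0.0, -8.41])
([0.23, 0.3, 0.84], [0.0, 0.0, -8.41])
([0.18, 0.33, 0.84], [0.0, 0.0, -8.41])
```

Request:
send_rows:
  increments:
    - {"slide":[0.36,-0.1,0.84],"twist":[0,0,-8.4],"grip":0.6}
    - {"slide":[0.37,-0.04,0.84],"twist":[0,0,-8.4],"grip":0.6}
    - {"slide":[0.37,0.01,0.84],"twist":[0,0,-8.4],"grip":0.6}
    - {"slide":[0.37,0.07,0.84],"twist":[0,0,-8.4],"grip":0.6}
    - {"slide":[0.35,0.12,0.84],"twist":[0,0,-8.4],"grip":0.6}
    - {"slide":[0.33,0.17,0.84],"twist":[0,0,-8.4],"grip":0.6}
    - {"slide":[0.3,0.22,0.84],"twist":[0,0,-8.4],"grip":0.6}
    - {"slide":[0.27,0.26,0.84],"twist":[0,0,-8.4],"grip":0.6}
    - {"slide":[0.23,0.3,0.84],"twist":[0,0,-8.4],"grip":0.6}
    - {"slide":[0.18,0.33,0.84],"twist":[0,0,-8.4],"grip":0.6}
    - {"slide":[0,0,0],"twist":[0,0,0],"grip":0.6}
    - {"slide":[0,0,0],"twist":[0,0,0],"grip":0.6}

```text
time: 4.88
tool_pos: [0.497, 0.2673, 0.2204]
tool_rot: [1.799, 2.575, 0.001]
contact_force: [0.7, 0.2, 0.4]
width: 0.598
finger_force: 0.0
```

```bash
python3 - <<'E'
from h import *
print(np.degrees(yaw(pose()[1])),bot.observe()["q"].round(2))
plan([.4968,.267,.148],down(np.radians(110.4)),4)
E
```

```text
110.14290861054641 [ 0.28  0.48  1.39 -0.    1.27 -0.07]
4 rows
([-0.01, -0.01, 1.81], [0.01, 0.0, -0.06])
([-0.01, -0.01, 1.81], [0.01, 0.0, -0.06])
([-0.01, -0.01, 1.81], [0.01, 0.0, -0.06])
([-0.01, -0.01, 1.81], [0.01, 0.0, -0.06])
```

Request:
send_rows:
  increments:
    - {"slide":[0,0,2.4],"twist":[0,0,0],"grip":0.6}
    - {"slide":[0,0,2.4],"twist":[0,0,0],"grip":0.6}
    - {"slide":[0,0,2.4],"twist":[0,0,0],"grip":0.6}
    - {"slide":[0,0,0],"twist":[0,0,0],"grip":0.3}
    - {"slide":[0,0,0],"twist":[0,0,0],"grip":0}
    - {"slide":[0,0,0],"twist":[0,0,0],"grip":0}
    - {"slide":[0,0,0],"twist":[0,0,0],"grip":0}
    - {"slide":[0,0,0],"twist":[0,0,0],"grip":0}

```text
time: 5.88
tool_pos: [0.4961, 0.2675, 0.1493]
tool_rot: [-1.794, -2.578, 0.002]
contact_force: [-7.0, -3.7, 5.0]
width: 0.152
finger_force: 59.7
```

Request:
send_rows:
  increments:
    - {"slide":[0,0,0],"twist":[0,0,-6],"grip":0}
    - {"slide":[0,0,0],"twist":[0,0,-8],"grip":0}
    - {"slide":[0,0,0],"twist":[0,0,-8],"grip":0}
    - {"slide":[0,0,0],"twist":[0,0,-8],"grip":0}
    - {"slide":[0,0,0],"twist":[0,0,-6],"grip":0}

```text
time: 6.5
tool_pos: [0.496, 0.2674, 0.1493]
tool_rot: [-0.904, -3.007, 0.002]
contact_force: [-6.3, -3.1, 5.4]
width: 0.148
finger_force: 59.7
```

```bash
python3 - <<'E'
from h import *
s=bot.observe();print(np.degrees(yaw(pose()[1])),s["moment"],s["contact_force"],s["width"])
E
```

```text
146.534478620183 [-0.55909353  1.09314526 -0.11766578] [-6.33290507 -3.09058892  5.40541466] 0.14772448366863364
```

Request:
send_rows:
  increments:
    - {"slide":[0,0,0],"twist":[0,0,-4],"grip":0}
    - {"slide":[0,0,0],"twist":[0,0,-4],"grip":0}

```text
time: 6.75
tool_pos: [0.4959, 0.2674, 0.1493]
tool_rot: [-0.694, -3.063, 0.002]
contact_force: [-7.6, -3.5, 4.9]
width: 0.153
finger_force: 59.7
```

```bash
cat > m.py <<'E'
from h import *
s=bot.observe();print(np.degrees(yaw(pose()[1])),s["moment"],s["contact_force"],s["width"])
E
python3 m.py
```

```text
154.4488242958388 [-0.49557175  1.10844976 -0.03791602] [-7.6400425  -3.47846457  4.89370492] 0.15343724286244098
```

Request:
send_rows:
  increments:
    - {"slide":[0,0,0],"twist":[0,0,-4],"grip":0}
    - {"slide":[0,0,0],"twist":[0,0,-4],"grip":0}

```text
time: 7.0
tool_pos: [0.4959, 0.2675, 0.1493]
tool_rot: [-0.479, -3.103, 0.002]
contact_force: [-7.0, -3.0, 4.9]
width: 0.154
finger_force: 59.7
```

```bash
python3 m.py
```

```text
162.4482286658428 [-0.55575427  1.15495995 -0.0494627 ] [-6.97312806 -3.04297015  4.8570579 ] 0.15373744225460703
```

Request:
send_rows:
  increments:
    - {"slide":[0,0,0],"twist":[0,0,-4],"grip":0}
    - {"slide":[0,0,0],"twist":[0,0,-4],"grip":0}

```text
time: 7.25
tool_pos: [0.4959, 0.2674, 0.1493]
tool_rot: [-0.261, -3.129, 0.002]
contact_force: [-7.0, -4.5, 5.5]
width: 0.153
finger_force: 59.8
```

```bash
python3 m.py
```

```text
170.45063622230612 [-0.57811101  1.17673068 -0.03249722] [-6.99483813 -4.52113372  5.48060748] 0.15271726252702736
```

Request:
send_rows:
  increments:
    - {"slide":[0,0,0],"twist":[0,0,-3],"grip":0}
    - {"slide":[0,0,0],"twist":[0,0,-3],"grip":0}

```text
time: 7.5
tool_pos: [0.4959, 0.2673, 0.1494]
tool_rot: [-0.104, -3.138, 0.0]
contact_force: [-7.6, -5.4, 6.0]
width: 0.148
finger_force: 80.8
```

```bash
python3 m.py
```

```text
176.2167191720935 [-0.60972303  1.33713925 -2.10528817] [-7.64569665 -5.42114859  5.97349748] 0.14816553015639344
```

Request:
send_rows:
  increments:
    - {"slide":[0,0,0],"twist":[0,0,-3],"grip":0}
    - {"slide":[0,0,0],"twist":[0,0,-3],"grip":0}

```text
time: 7.75
tool_pos: [0.4972, 0.2671, 0.1497]
tool_rot: [-0.06, 3.14, -0.0]
contact_force: [-2.7, -5.1, 5.6]
width: 0.152
finger_force: 135.0
```

```bash
python3 m.py
```

```text
-177.80845981092716 [-0.96640914  0.26296364 -2.09372761] [-2.66344878 -5.14312802  5.6002492 ] 0.15167610489102995
```

Request:
send_rows:
  increments:
    - {"slide":[0,0,0],"twist":[0,0,-3],"grip":0}
    - {"slide":[0,0,0],"twist":[0,0,-3],"grip":0}

```text
time: 8.0
tool_pos: [0.4972, 0.267, 0.1499]
tool_rot: [-0.216, 3.133, 0.002]
contact_force: [-4.0, -5.9, 7.4]
width: 0.154
finger_force: 204.3
```

```bash
python3 m.py
```

```text
-172.12590659583788 [-1.11457816  0.38219973 -4.72158569] [-4.01362207 -5.93219464  7.4226158 ] 0.15350586261372068
```

The stop was met at yaw about 175°, shown by a moment jump after about 65°. I'll release here while still loaded against the stop, then rise straight up and look.

Request:
send_rows:
  increments:
    - {"slide":[0,0,0],"twist":[0,0,0],"grip":0.3}
    - {"slide":[0,0,0],"twist":[0,0,0],"grip":0.6}
    - {"slide":[0,0,0],"twist":[0,0,0],"grip":0.6}
    - {"slide":[0,0,-2],"twist":[0,0,0],"grip":0.7}
    - {"slide":[0,0,-4],"twist":[0,0,0],"grip":0.7}
    - {"slide":[0,0,-5],"twist":[0,0,0],"grip":1}
    - {"slide":[0,0,-4],"twist":[0,0,0],"grip":1}
    - {"slide":[0,0,0],"twist":[0,0,0],"grip":1}

```text
time: 9.0
tool_pos: [0.4973, 0.2682, 0.3012]
tool_rot: [-0.229, 3.127, 0.002]
contact_force: [-0.0, -0.2, -0.8]
width: 0.999
finger_force: 0.0
```

```bash
python3 - <<'E'
from h import *
s=bot.observe();print(s["time"],s["q"].round(2),s["tool_pos"],s["contact_force"])
p=bot.snapshot("wrist");E=p["extrinsics"];K=p["K"]
n=600;sc=.0002;cx,cy=.4968,.267
xs=[];g=[(0,0),(n,0),(n,n),(0,n)]
for px,py in g:
    X=np.array([cx+(n/2-py)*sc,cy-(px-n/2)*sc,.101]);q=K@(E[:3,:3]@X+E[:3,3]);xs.append(q[:2]/q[2])
w=cv2.warpPerspective(p["image"],cv2.getPerspectiveTransform(np.float32(xs),np.float32(g)),(n,n),flags=cv2.INTER_CUBIC)
gr=cv2.cvtColor(w,cv2.COLOR_BGR2GRAY);m=np.zeros_like(gr);cv2.circle(m,(300,300),115,255,-1)
N,l,st,ce=cv2.connectedComponentsWithStats(((gr>110)&(m>0)).astype(np.uint8))
for i in range(1,N):
    if st[i,4]>150:
        pts=np.argwhere(l==i)[:,::-1]
        wx=np.c_[cx+(300-pts[:,1])*sc,cy-(pts[:,0]-300)*sc].astype(np.float32)
        d=cv2.fitLine(wx,cv2.DIST_L2,0,1e-4,1e-4).ravel();print(st[i],d,np.degrees(np.arctan2(d[1],d[0])))
cv2.imwrite("pics/kn2.png",np.hstack([cv2.resize(w,(400,400)),cv2.resize(p["image"],(400,300)).__class__ and cv2.copyMakeBorder(cv2.resize(p["image"],(400,300)),0,100,0,0,0)]))
E
```

```text
9.0 [ 0.29  0.41  1.26 -0.    1.46 -1.43] [0.49732207 0.26821855 0.30122604] [-0.03500659 -0.19697384 -0.81414293]
[279 185 109  41 979] [0.21788384 0.9759747  0.5176002  0.26260838] 77.41522
[214 189  58  37 531] [ 0.465391   -0.8851052   0.5158497   0.27771562] -62.264465
[281 320  18  75 662] [ 0.99066234 -0.1363381   0.4854565   0.26915953] -7.8360033
```

View pics/kn2.png

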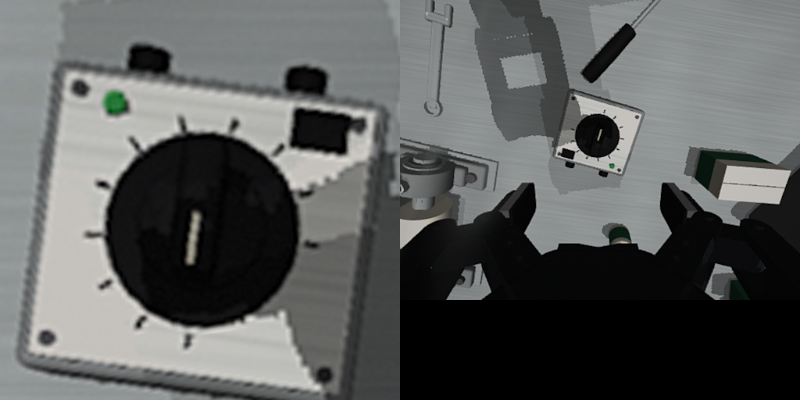

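The knob is at yaw -7.8°, with its white line on the first tick. It turned 61.8° (1.08 rad), which fits the stop contact. Next I look at the nipple from above with tool yaw 180°.

```bash
python3 - <<'E'
from h import *
plan([.655,0,.25],down(np.pi),8)
E
```

```text
8 rows
([-1.47, -3.6, 0.62], [0.0, 0.02, 1.05])
([-1.53, -3.57, 0.61], [0.0, 0.02, 1.05])
([-1.6, -3.55, 0.61], [0.0, 0.02, 1.05])
([-1.66, -3.52, 0.61], [0.0, 0.02, 1.05])
([-1.73, -3.49, 0.61], [0.0, 0.02, 1.05])
([-1.79, -3.45, 0.61], [0.0, 0.02, 1.05])
([-1.85, -3.42, 0.61], [0.0, 0.02, 1.05])
([-1.92, -3.39, 0.61], [0.0, 0.02, 1.05])
```

Request:
send_rows:
  increments:
    - {"slide":[-1.47,-3.6,0.6],"twist":[0,0,1.05],"grip":1}
    - {"slide":[-1.53,-3.57,0.6],"twist":[0,0,1.05],"grip":1}
    - {"slide":[-1.6,-3.55,0.6],"twist":[0,0,1.05],"grip":1}
    - {"slide":[-1.66,-3.52,0.6],"twist":[0,0,1.05],"grip":1}
    - {"slide":[-1.73,-3.49,0.6],"twist":[0,0,1.05],"grip":1}
    - {"slide":[-1.79,-3.45,0.6],"twist":[0,0,1.05],"grip":1}
    - {"slide":[-1.85,-3.42,0.6],"twist":[0,0,1.05],"grip":1}
    - {"slide":[-1.92,-3.39,0.6],"twist":[0,0,1.05],"grip":1}
    - {"slide":[0,0,0],"twist":[0,0,0],"grip":1}

```text
time: 10.18
tool_pos: [0.6552, -0.0025, 0.2472]
tool_rot: [-0.006, -3.138, -0.001]
contact_force: [-0.1, -0.2, 0.6]
width: 1.001
finger_force: 0.0
```

```bash
python3 - <<'E'
from h import *
s=bot.observe();print(s["time"],s["q"].round(2),s["tool_pos"])
p=bot.snapshot("wrist");E=p["extrinsics"];K=p["K"];print(-E[:3,:3].T@E[:3,3],E[2,:3],K[0,0])
cv2.imwrite("pics/n1raw.png",p["image"]);np.savez("n1.npz",E=E,K=K)
for t in("nipple","fitting","conveyor","gun","holder"): print(t,[(np.round(d["location"],4).tolist(),round(d["p"],2)) for d in bot.tip_of(p,t)][:4],[(np.round(d["location"],4).tolist(),round(d["p"],2)) for d in bot.boxes_of(p,t)][:3])
q=K@(E[:3,:3]@np.array([.595,0,.125])+E[:3,3]);q=(q[:2]/q[2]).astype(int);print(q)
x,y=q;c=p["image"][max(0,y-50):y+50,max(0,x-60):x+60];c=cv2.resize(c,None,fx=5,fy=5,interpolation=cv2.INTER_CUBIC)
cv2.imwrite("pics/n1.png",c)
E
```

```text
10.175 [-0.18  0.61  1.07 -0.    1.47 -1.75] [ 0.65520828 -0.00253771  0.24724126]
[ 0.58894343 -0.00164442  0.31708421] [ 0.2626883  -0.00105911 -0.96488017] 268.0375256492765
nipple [] [([0.5941, -0.0042, 0.1296], 0.78)]
fitting [([0.6034, -0.0042, 0.0915], 0.66)] [([0.5966, -0.0036, 0.1267], 0.75)]
conveyor [([0.6026, -0.0053, 0.0043], 0.81)] [([0.657, -0.0675, 0.0923], 0.89)]
gun [([0.516, -0.2581, -0.0023], 0.97)] [([0.5165, -0.2509, 0.015], 0.79)]
holder [] []
[255 127]
```

View pics/n1.png

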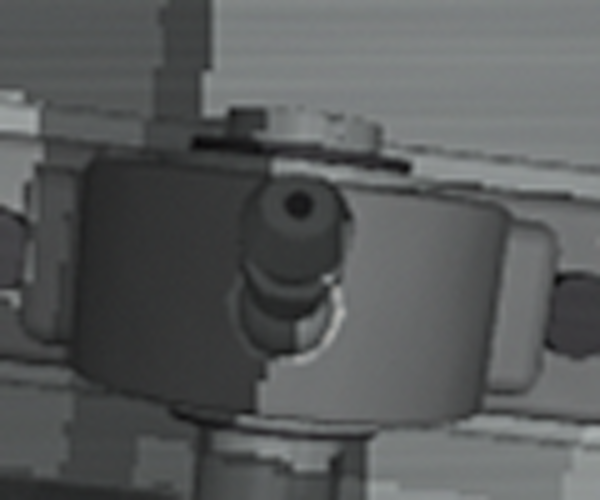

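The crop shows the nipple's tip hole at (298,205), the head at about (295,228) and the adapter ring on the crown at about (292,308). The nipple leans up in the image. I convert these points.

```bash
cat >> h.py <<'E'
def ray(E,K,u,v,z):
    c=-E[:3,:3].T@E[:3,3];d=E[:3,:3].T@np.linalg.inv(K)@np.array([u,v,1.]);return c+d*(z-c[2])/d[2]
def proj(E,K,X): q=K@(E[:3,:3]@np.asarray(X)+E[:3,3]);return q[:2]/q[2]
E
python3 - <<'E'
from h import *
f=np.load("n1.npz");E,K=f["E"],f["K"];print(E[:2,:3].round(2))
def px(a,b): return 195+a/5-.4,77+b/5-.4
print("tip",ray(E,K,*px(298,205),.1311)); print("ring",ray(E,K,*px(290,308),.0915))
print("head",ray(E,K,*px(295,228),.1262))
# bearing edges at z~.09: left and right edge to get conveyor yaw
for a,b in [(95,160),(505,205),(75,375),(485,415)]: print(ray(E,K,*px(a,b),.07))
# side cam: any look, larger crop of nipple
p=bot.snapshot("side");E,K=p["extrinsics"],p["K"];np.savez("s1.npz",E=E,K=K)
x,y=proj(E,K,[.6,0,.115]).astype(int);print(x,y)
c=cv2.resize(p["image"][y-30:y+30,x-40:x+40],None,fx=10,fy=10,interpolation=cv2.INTER_CUBIC);cv2.imwrite("pics/s1.png",cv2.convertScaleAbs(c,alpha=1.5))
E
```

```text
[[ 0.    1.   -0.  ]
 [ 0.96 -0.    0.26]]
tip [ 0.58809351 -0.00093421  0.1311    ]
ring [ 0.60432874 -0.00213645  0.0915    ]
head [ 0.59112542 -0.00133465  0.1262    ]
[ 0.58006876 -0.03645094  0.07      ]
[0.58792276 0.03607466 0.07      ]
[ 0.6177672  -0.04169223  0.07      ]
[0.62535502 0.0338253  0.07      ]
241 179
```

View pics/s1.png

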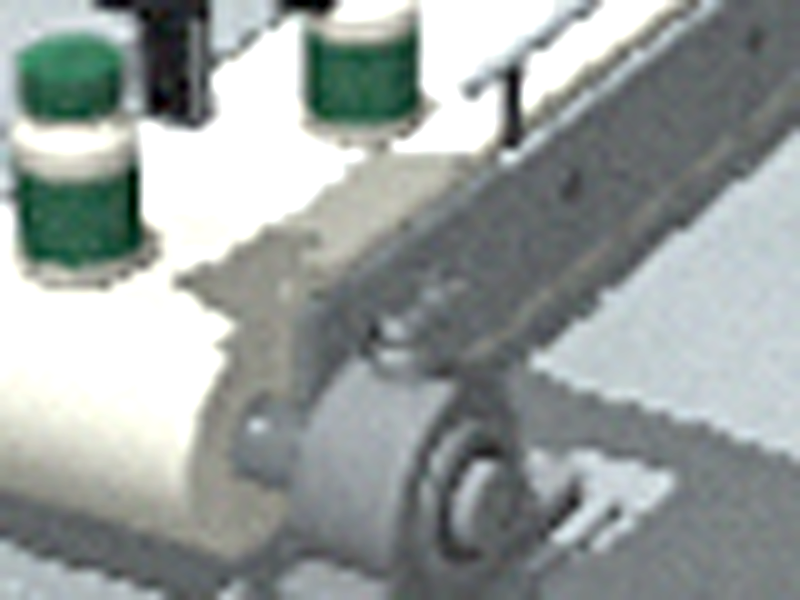

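The nipple's tip is at (0.588,-0.001). It leans along azimuth about 175°, off the belt and matching the conveyor's -x direction (174°). That puts its origin at about (0.595,-0.0015,0.119). Now the gun.

```bash
python3 - <<'E'
from h import *
plan([.465,-.26,.27],down(np.pi),7)
E
```

```text
7 rows
([2.71, -3.71, -0.29], [-0.0, 0.0, -0.01])
([2.71, -3.71, -0.29], [-0.0, 0.0, -0.01])
([2.71, -3.71, -0.29], [-0.0, 0.0, -0.01])
([2.71, -3.71, -0.29], [-0.0, 0.0, -0.01])
([2.71, -3.71, -0.29], [-0.0, 0.0, -0.01])
([2.71, -3.71, -0.29], [-0.0, 0.0, -0.01])
([2.71, -3.71, -0.29], [-0.0, 0.0, -0.01])
```

Request:
send_rows:
  increments:
    - {"slide":[2.7,-3.7,-0.5],"twist":[0,0,0],"grip":1}
    - {"slide":[2.7,-3.7,-0.5],"twist":[0,0,0],"grip":1}
    - {"slide":[2.7,-3.7,-0.5],"twist":[0,0,0],"grip":1}
    - {"slide":[2.7,-3.7,-0.3],"twist":[0,0,0],"grip":1}
    - {"slide":[2.7,-3.7,-0.2],"twist":[0,0,0],"grip":1}
    - {"slide":[2.7,-3.7,0],"twist":[0,0,0],"grip":1}
    - {"slide":[2.7,-3.7,0],"twist":[0,0,0],"grip":1}
    - {"slide":[0,0,0],"twist":[0,0,0],"grip":1}

```text
time: 11.78
tool_pos: [0.4643, -0.2612, 0.2701]
tool_rot: [-0.008, -3.142, 0.001]
contact_force: [0.4, -0.2, -0.0]
width: 1.002
finger_force: 0.0
```

```bash
python3 - <<'E'
from h import *
s=bot.observe();print(s["time"],s["q"].round(2),s["tool_pos"])
p=bot.snapshot("wrist");E=p["extrinsics"];K=p["K"]
for t in("gun","holder","coupler_mouth"): print(t,[(np.round(d["location"],4).tolist(),round(d["p"],2)) for d in bot.tip_of(p,t)][:4],[(np.round(d["location"],4).tolist(),round(d["p"],2)) for d in bot.boxes_of(p,t)][:4])
a=proj(E,K,[.421,-.26,.14]);b=proj(E,K,[.421,-.26,.0]);print(a,b)
cv2.imwrite("pics/g1.png",cv2.resize(p["image"],(800,600),interpolation=cv2.INTER_CUBIC));np.savez("g1.npz",E=E,K=K)
E
```

```text
11.775 [-0.73  0.38  1.4  -0.    1.36 -2.3 ] [ 0.46425157 -0.26121296  0.27006155]
gun [([0.3819, -0.168, 0.0002], 0.68), ([0.515, -0.2616, -0.001], 0.65), ([0.421, -0.2609, 0.0102], 0.58)] [([0.4191, -0.2614, 0.1395], 0.9), ([0.5035, -0.263, 0.125], 0.67), ([0.3835, -0.172, 0.0904], 0.61)]
holder [([0.4214, -0.2601, 0.0031], 0.61)] [([0.4079, -0.2658, 0.006], 0.62)]
coupler_mouth [([0.3855, -0.1643, -0.0019], 0.64), ([0.512, -0.2597, 0.0031], 0.5)] [([0.382, -0.1673, 0.0118], 0.7), ([0.5045, -0.2568, 0.0225], 0.63)]
[253.73971914 150.39239639] [253.59473042 137.21610536]
```

View pics/g1.png

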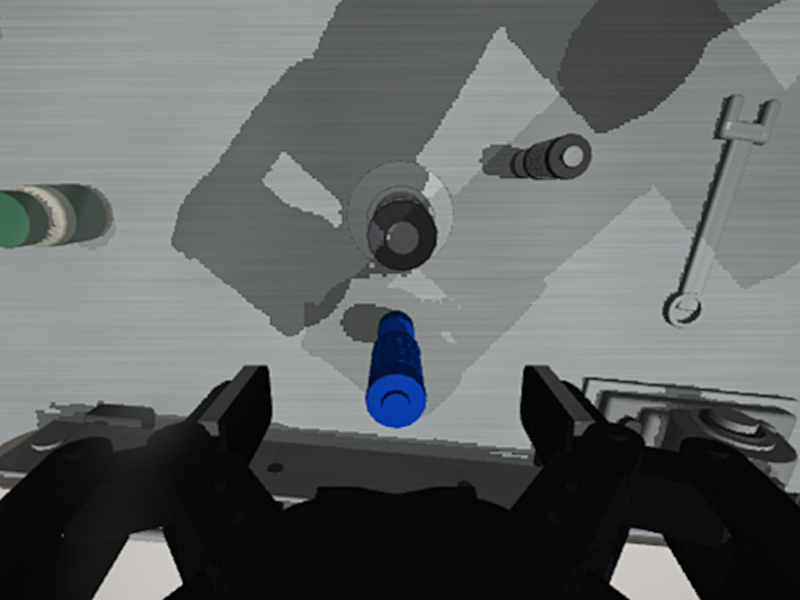

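The silver gun in the holder has its top at (403,237), the blue one at (397,398) and the small silver one at (570,156). The choice stands. The measured gun axis is at about (0.4215,-0.258).

```bash
python3 - <<'E'
from h import *
f=np.load("g1.npz");print(ray(f["E"],f["K"],403*.64-.3,237*.64-.3,.14))
plan([.4215,-.258,.27],down(np.pi),1)
E
```

```text
[ 0.42173964 -0.25712293  0.14      ]
1 rows
([4.46, 0.05, -0.01], [0.0, 0.0, 0.03])
```

```bash
python3 - <<'E'
from h import *
p,r=pose();print(p,r.as_matrix().round(4)); plan([.4217,-.2575,.27],down(np.pi),1)
E
```

```text
[ 0.46607195 -0.25843571  0.26989472] [[-1.e+00 -5.e-04  0.e+00]
 [-5.e-04  1.e+00  1.e-04]
 [-0.e+00  1.e-04 -1.e+00]]
1 rows
([4.44, 0.1, -0.01], [0.0, 0.0, 0.03])
```

```bash
python3 - <<'E'
from h import *
p=bot.snapshot("wrist");E=p["extrinsics"];K=p["K"]
g=cv2.cvtColor(p["image"],cv2.COLOR_BGR2GRAY)
c=cv2.resize(g[110:190,210:300],None,fx=4,fy=4,interpolation=cv2.INTER_CUBIC)
t=((c<62)).astype(np.uint8);t=cv2.morphologyEx(t,cv2.MORPH_OPEN,np.ones((9,9)))
for r in cv2.HoughCircles(cv2.GaussianBlur(c,(7,7),2),cv2.HOUGH_GRADIENT,1,20,param1=80,param2=20,minRadius=25,maxRadius=110)[0][:5]:
    u,v=210+(r[0]+.5)/4-.5,110+(r[1]+.5)/4-.5;print(r,ray(E,K,u,v,.134),r[2]/4*.18/268)
for d in bot.masks_of(p,"gun")[:3]:
    m=d["pixels"];print(d["p"],m.sum(),np.argwhere(m).mean(0),[np.ptp(q) for q in np.nonzero(m)])
E
```

```text
[173.5 152.5  91.5] [ 0.4215034  -0.25794348  0.134     ] 0.015363807
[184.5 123.5  81.9] [ 0.41606443 -0.25587349  0.134     ] 0.013751866
[164.5 173.5  68.5] [ 0.42549112 -0.25965886  0.134     ] 0.011501866
0.91 2180 [237.00412844 250.32293578] [np.int64(74), np.int64(37)]
0.84 1189 [ 99.87804878 351.71488646] [np.int64(29), np.int64(51)]
0.8 1603 [147.3025577  253.70180911] [np.int64(46), np.int64(44)]
```

Request:
send_rows:
  increments:
    - {"slide":[2.2,0.05,0],"twist":[0,0,0],"grip":1}
    - {"slide":[2.2,0,0],"twist":[0,0,0],"grip":1}
    - {"slide":[0,0,3],"twist":[0,0,0],"grip":1}
    - {"slide":[0,0,3],"twist":[0,0,0],"grip":1}
    - {"slide":[0,0,3],"twist":[0,0,0],"grip":1}
    - {"slide":[0,0,2.0],"twist":[0,0,0],"grip":1}
    - {"slide":[0,0,1.0],"twist":[0,0,0],"grip":1}
    - {"slide":[0,0,0],"twist":[0,0,0],"grip":1}

```text
time: 13.22
tool_pos: [0.4217, -0.2585, 0.1498]
tool_rot: [-0.001, -3.141, -0.001]
contact_force: [1.0, 0.6, 0.4]
width: 0.999
finger_force: 0.0
```

Request:
send_rows:
  increments:
    - {"slide":[0,0,0],"twist":[0,0,0],"grip":0.5}
    - {"slide":[0,0,0],"twist":[0,0,0],"grip":0.3}
    - {"slide":[0,0,0],"twist":[0,0,0],"grip":0}
    - {"slide":[0,0,0],"twist":[0,0,0],"grip":0}
    - {"slide":[0,0,0],"twist":[0,0,0],"grip":0}

```text
time: 13.85
tool_pos: [0.4218, -0.2589, 0.1504]
tool_rot: [0.002, 3.141, -0.002]
contact_force: [-0.1, 0.3, 6.1]
width: 0.385
finger_force: 59.0
```

Request:
send_rows:
  increments:
    - {"slide":[0,0,-1],"twist":[0,0,0],"grip":0}
    - {"slide":[0,0,-2],"twist":[0,0,0],"grip":0}
    - {"slide":[0,0,-3],"twist":[0,0,0],"grip":0}
    - {"slide":[0,0,-4],"twist":[0,0,0],"grip":0}
    - {"slide":[0,0,-4],"twist":[0,0,0],"grip":0}
    - {"slide":[0,0,-4],"twist":[0,0,0],"grip":0}
    - {"slide":[0,0,0],"twist":[0,0,0],"grip":0}
    - {"slide":[0,0,0],"twist":[0,0,0],"grip":0}

```text
time: 14.85
tool_pos: [0.4212, -0.2582, 0.3284]
tool_rot: [-0.002, -3.139, -0.003]
contact_force: [0.1, 0.0, -5.1]
width: 0.385
finger_force: 60.4
```

```bash
python3 - <<'E'
from h import *
s=bot.observe();print(s["time"],s["q"].round(2),s["tool_pos"],s["contact_force"])
P,r=pose()
for n in("side","wrist"):
    p=bot.snapshot(n);E=p["extrinsics"];K=p["K"]
    for t in("coupler_mouth","gun"):
        for d in bot.tip_of(p,t)[:3]: print(n,t,round(d["p"],2),(r.inv().apply(d["location"]-P)*1000).round(1))
    if n=="side":
        x,y=proj(E,K,P+r.apply([0,0,.09])).astype(int);c=p["image"][y-50:y+50,x-50:x+50]
        sv=cv2.resize(c,(400,400),interpolation=cv2.INTER_CUBIC)
    else: wv=cv2.copyMakeBorder(cv2.resize(p["image"],(400,300)),0,100,0,0,0)
cv2.imwrite("pics/g2.png",np.hstack([sv,wv]))
E
```

```text
14.85 [-0.79  0.27  1.4   0.    1.48 -2.36] [ 0.42115569 -0.25822127  0.32841779] [ 0.06512164  0.04775164 -5.12097935]
side coupler_mouth 0.66 [  0.5  -2.3 150.9]
side coupler_mouth 0.63 [-97.3  -8.1 328. ]
side coupler_mouth 0.36 [ 39.3  97.2 327.8]
side gun 0.62 [ 37.6  93.1 327.9]
side gun 0.53 [  3.4  -0.2 148.4]
wrist coupler_mouth 0.84 [  4.1  -1.8 146.4]
wrist coupler_mouth 0.48 [ 36.   94.4 330.5]
wrist coupler_mouth 0.19 [-181.2  251.6  327.5]
wrist gun 0.92 [  1.6  -3.2 142.5]
wrist gun 0.72 [ 36.1  90.4 328.2]
```

View pics/g2.png

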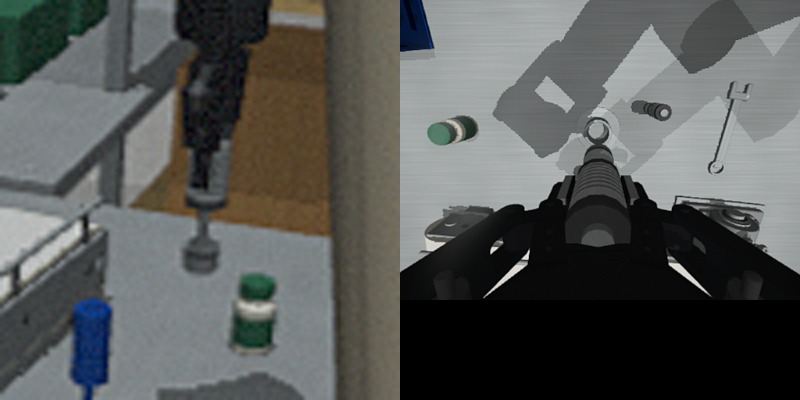

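The gun is held upright in the gripper, and the small and blue guns and bottle_d are untouched. Next is the tilted pre-pose, with the mouth 40 mm above the nipple origin on its axis.

```bash
cat >> h.py <<'E'
def nipR(az,tilt=30):
    a,t=np.radians(az),np.radians(tilt);h=np.array([np.cos(a),np.sin(a),0]);n=h*np.sin(t)+np.array([0,0,np.cos(t)])
    y=np.cross(-n,h);y/=np.linalg.norm(y);x=np.cross(y,-n);return R.from_matrix(np.c_[x,y,-n]),n
E
python3 - <<'E'
from h import *
Rt,n=nipR(175.5);print(Rt.as_matrix().round(3))
tp=np.array([.595,-.0015,.119])+.04*n-Rt.apply([.0015,-.001,.145]);print(tp)
plan(tp,Rt,10)
E
```

```text
[[-0.863  0.078  0.498]
 [ 0.068  0.997 -0.039]
 [-0.5    0.    -0.866]]
[0.50415864 0.00665246 0.2799647 ]
10 rows
([-0.82, 2.65, 0.49], [0.12, -3.01, 0.43])
([-0.78, 2.66, 0.53], [0.12, -3.01, 0.43])
([-0.73, 2.67, 0.56], [0.12, -3.01, 0.43])
([-0.68, 2.67, 0.6], [0.12, -3.01, 0.43])
([-0.63, 2.68, 0.62], [0.12, -3.01, 0.43])
([-0.57, 2.69, 0.65], [0.12, -3.01, 0.43])
([-0.52, 2.69, 0.67], [0.12, -3.01, 0.43])
([-0.46, 2.7, 0.69], [0.12, -3.01, 0.43])
([-0.4, 2.7, 0.71], [0.12, -3.01, 0.43])
([-0.35, 2.71, 0.72], [0.12, -3.01, 0.43])
```

Request:
send_rows:
  increments:
    - {"slide":[-0.82,2.65,0.49],"twist":[0.12,-3,0.43],"grip":0}
    - {"slide":[-0.78,2.66,0.53],"twist":[0.12,-3,0.43],"grip":0}
    - {"slide":[-0.73,2.67,0.56],"twist":[0.12,-3,0.43],"grip":0}
    - {"slide":[-0.68,2.67,0.6],"twist":[0.12,-3,0.43],"grip":0}
    - {"slide":[-0.63,2.68,0.62],"twist":[0.12,-3,0.43],"grip":0}
    - {"slide":[-0.57,2.69,0.65],"twist":[0.12,-3,0.43],"grip":0}
    - {"slide":[-0.52,2.69,0.67],"twist":[0.12,-3,0.43],"grip":0}
    - {"slide":[-0.46,2.7,0.69],"twist":[0.12,-3,0.43],"grip":0}
    - {"slide":[-0.4,2.7,0.71],"twist":[0.12,-3,0.43],"grip":0}
    - {"slide":[-0.35,2.7,0.72],"twist":[0.12,-3,0.43],"grip":0}
    - {"slide":[0,0,0],"twist":[0,0,0],"grip":0}
    - {"slide":[0,0,0],"twist":[0,0,0],"grip":0}

```text
time: 16.65
tool_pos: [0.5041, 0.0064, 0.2805]
tool_rot: [0.101, 2.617, -0.028]
contact_force: [0.2, -0.6, -4.4]
width: 0.385
finger_force: 60.7
```

```bash
python3 - <<'E'
from h import *
s=bot.observe();P,r=pose();print(s["time"],s["q"].round(2),P,r.as_matrix().round(3)[:,2],s["contact_force"])
p=bot.snapshot("wrist");E=p["extrinsics"];K=p["K"];np.savez("a1.npz",E=E,K=K,P=P,M=r.as_matrix())
for t in("coupler_mouth","nipple","gun"):
    for d in bot.tip_of(p,t)[:2]: print(t,round(d["p"],2),(r.inv().apply(d["location"]-P)*1000).round(1),d["location"].round(4) if hasattr(d["location"],'round') else d["location"])
im=p["image"]
for z,col in((.117,(0,0,255)),(.145,(0,255,0)),(.171,(255,0,0)),(.185,(0,255,255))): print(z,proj(E,K,P+r.apply([0,0,z])).round(1))
u,v=proj(E,K,P+r.apply([0,0,.16])).astype(int)
np.save("off.npy",[u-40,v-40])
w=cv2.resize(im[v-40:v+40,u-40:u+40],(560,560),interpolation=cv2.INTER_CUBIC)
q=bot.snapshot("side");E2,K2=q["extrinsics"],q["K"];u,v=proj(E2,K2,[.58,0,.16]).astype(int);print("side",u,v)
c=cv2.resize(q["image"][v-70:v+70,u-30:u+30],(240,560),interpolation=cv2.INTER_CUBIC)
cv2.imwrite("pics/a1.png",cv2.convertScaleAbs(np.hstack([w,c]),alpha=1.5))
E
```

```text
16.65 [-0.26  0.19  1.73  0.13  0.71 -1.83] [0.50413971 0.00640467 0.28053894] [ 0.498 -0.04  -0.866] [ 0.15231278 -0.63469748 -4.42869977]
coupler_mouth 0.84 [  3.9  -1.9 146.4] [0.5735, -0.001, 0.1518]
coupler_mouth 0.71 [ 114.3 -263.7  260.5] [0.5146, -0.2592, -0.002]
nipple 0.56 [  1.5  -8.5 184.8] [0.5942, -0.0093, 0.1197]
gun 0.69 [ -0.4  -0.5 141.1] [0.5747, 0.0003, 0.1585]
gun 0.63 [ 114.6 -266.6  259.7] [0.5137, -0.262, -0.0014]
0.117 [252.  212.1]
0.145 [252.1 200.8]
0.171 [252.2 192.4]
0.185 [252.3 188.6]
side 246 167
```

View pics/a1.png

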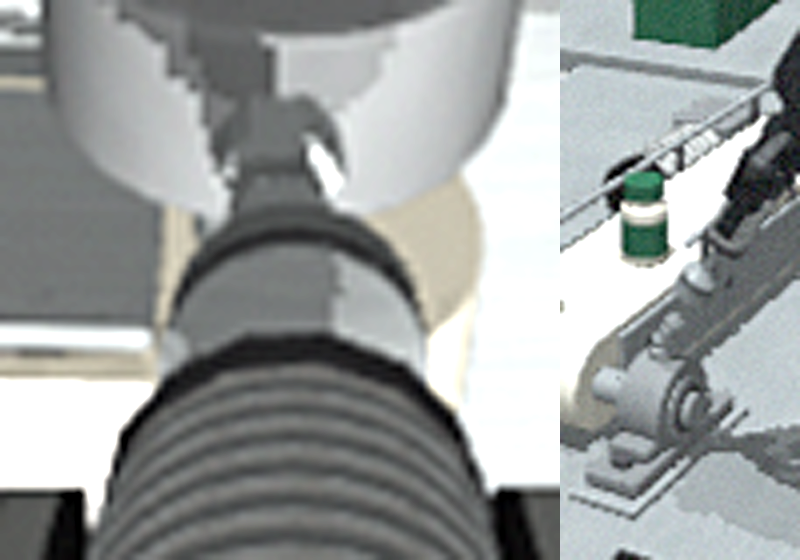

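The crop shows the coupler axis at column about 300 (pixel 254.5) and the adapter at column about 280 (pixel 251.5). The nipple is therefore about 2.7 mm to tool -y of the gun axis. The coupler's near rim is at row about 207. Next I check the x offset.

```bash
python3 - <<'E'
from h import *
f=np.load("a1.npz");E,K,P=f["E"],f["K"],f["P"];r=R.from_matrix(f["M"]);u0,v0=np.load("off.npy");print(u0,v0,K[0,2],K[1,2])
for x in(-.002,0,.002,.004): print(x,[(proj(E,K,P+r.apply([x+o,0,z]))-[u0,v0])*7 for o,z in((.015,.145),(.015,.117),(.017,.087))])
# adapter ring on crown, seen at crop (280,~205 bottom hidden, top ~95): predicted fitting origin
print((proj(E,K,[.6043,-.0042,.0915])-[u0,v0])*7, (proj(E,K,[.6043-.0095,-.0042,.0915])-[u0,v0])*7)
# side camera
q=bot.snapshot("side");E2,K2=q["extrinsics"],q["K"];print("f",K2[0,0])
for z in(.087,.117,.145,.171,.185): print(z,((proj(E2,K2,P+r.apply([0,0,z]))-[216,97])*4).round(0))
print("tip/orig",(proj(E2,K2,[.588,-.0026,.131])-[216,97])*4,(proj(E2,K2,[.595,-.0031,.119])-[216,97])*4,(proj(E2,K2,[.604,-.004,.0915])-[216,97])*4)
for k in range(2):
  for t in("coupler_mouth","nipple","fitting"):
    for d in bot.tip_of(q,t)[:2]: print(t,round(d["p"],2),np.round(d["location"],4),((proj(E2,K2,d["location"])-[216,97])*4).round(0))
  q=bot.snapshot("side")
E
```

```text
212 155 253.0595469246175 191.8942376046005
-0.002 [array([280.99797223, 214.87106171]), array([280.05896535, 281.03251921]), array([278.71188222, 354.32807297])]
0 [array([281.00353986, 198.34666614]), array([280.06272214, 262.3833131 ]), array([278.71193392, 332.56530138])]
0.002 [array([281.00913448, 181.74214443]), array([280.06649971, 243.6310169 ]), array([278.71198595, 310.66053553])]
0.004 [array([281.0147563 , 165.05691238]), array([280.07029821, 224.77477344]), array([278.71203833, 288.61238119])]
[265.48366125 142.20489206] [260.12055919  95.2074872 ]
f 418.1801264984768
0.087 [162. 238.]
0.117 [144. 265.]
0.145 [128. 290.]
0.171 [113. 312.]
0.185 [105. 324.]
tip/orig [115.56253942 312.51934205] [107.7194518  324.14930731] [ 98.04551199 352.05274985]
coupler_mouth 0.67 [ 0.5778 -0.0037  0.1534] [128. 289.]
coupler_mouth 0.6 [ 0.5169 -0.2617 -0.002 ] [297. 335.]
nipple 0.62 [ 0.5941 -0.0006  0.1238] [107. 320.]
fitting 0.49 [0.6104 0.0011 0.0919] [ 88. 353.]
coupler_mouth 0.69 [ 4.940e-01  2.692e-01 -1.000e-04] [ 82. 683.]
coupler_mouth 0.62 [ 0.5172 -0.2642 -0.0042] [298. 336.]
nipple 0.55 [ 0.4202 -0.255  -0.0023] [396. 359.]
nipple 0.48 [0.5958 0.0009 0.1217] [105. 323.]
```

Request:
send_rows:
  increments:
    - {"slide":[0.15,-0.26,0],"twist":[0,0,0],"grip":0}
    - {"slide":[0,0,1],"twist":[0,0,0],"grip":0}
    - {"slide":[0,0,1],"twist":[0,0,0],"grip":0}
    - {"slide":[0,0,0.4],"twist":[0,0,0],"grip":0}
    - {"slide":[0,0,0.2],"twist":[0,0,0],"grip":0}
    - {"slide":[0,0,0],"twist":[0,0,0],"grip":0}

```text
time: 18.1
tool_pos: [0.5158, 0.0031, 0.2574]
tool_rot: [0.102, 2.616, -0.028]
contact_force: [-0.3, -0.6, -4.7]
width: 0.385
finger_force: 60.9
```

```bash
cat > f.py <<'E'
from h import *
s=bot.observe();P,r=pose();_,n=nipR(175.5)
print(s["time"],"F tool",r.inv().apply(s["contact_force"]+np.array([0,0,4.5])).round(1),"M tool",r.inv().apply(s["moment"]).round(2),"P",P.round(4),"along",((P-np.array([.5042,.0064,.2803]))@r.as_matrix()*1000).round(1),s["width"].round(3))
E
python3 f.py
```

```text
Traceback (most recent call last):
  File "f.py", line 3, in <module>
    print(s["time"],"F tool",r.inv().apply(s["contact_force"]+np.array([0,0,4.5])).round(1),"M tool",r.inv().apply(s["moment"]).round(2),"P",P.round(4),"along",((P-np.array([.5042,.0064,.2803]))@r.as_matrix()*1000).round(1),s["width"].round(3))
                                                                                                                                                                                                                                ^^^^^^^^^^^^^^^^
AttributeError: 'float' object has no attribute 'round'
```

Request:
send_rows:
  increments:
    - {"slide":[0,0,0.2],"twist":[0,0,0],"grip":0}
    - {"slide":[0,0,0.2],"twist":[0,0,0],"grip":0}

```text
time: 18.35
tool_pos: [0.5177, 0.0029, 0.254]
tool_rot: [0.102, 2.616, -0.028]
contact_force: [-0.0, -0.2, -3.2]
width: 0.383
finger_force: 60.9
```

```bash
python3 f.py
```

```text
Traceback (most recent call last):
  File "f.py", line 3, in <module>
    print(s["time"],"F tool",r.inv().apply(s["contact_force"]+np.array([0,0,4.5])).round(1),"M tool",r.inv().apply(s["moment"]).round(2),"P",P.round(4),"along",((P-np.array([.5042,.0064,.2803]))@r.as_matrix()*1000).round(1),s["width"].round(3))
                                                                                                                                                                                                                                ^^^^^^^^^^^^^^^^
AttributeError: 'float' object has no attribute 'round'
```

```bash
sed -i 's/s\["width"\].round(3)/s["width"]/' f.py; python3 f.py
```

```text
18.35 F tool [-0.6 -0.2 -1.1] M tool [-0.06  0.61 -0.02] P [0.5177 0.0029 0.254 ] along [ 1.2 -2.4 29.6] 0.38331111303228005
```

Request:
send_rows:
  increments:
    - {"slide":[0,0,0.15],"twist":[0,0,0],"grip":0}
    - {"slide":[0,0,0.15],"twist":[0,0,0],"grip":0}

```text
time: 18.6
tool_pos: [0.519, 0.0029, 0.2515]
tool_rot: [0.102, 2.616, -0.028]
contact_force: [-5.1, 1.3, 2.1]
width: 0.383
finger_force: 61.4
```

```bash
python3 f.py
```

```text
18.6 F tool [ 1.2  0.9 -8.3] M tool [-0.25  0.91 -0.04] P [0.519  0.0029 0.2515] along [ 1.4 -2.3 32.5] 0.38260306230394947
```

Request:
send_rows:
  increments:
    - {"slide":[0,0,0.15],"twist":[0,0,0],"grip":0}
    - {"slide":[0,0,0.15],"twist":[0,0,0],"grip":0}

```text
time: 18.85
tool_pos: [0.5207, 0.0026, 0.2486]
tool_rot: [0.102, 2.616, -0.028]
contact_force: [1.3, 1.1, -7.5]
width: 0.384
finger_force: 60.8
```

```bash
python3 f.py
```

```text
18.85 F tool [0.4 1.2 3.2] M tool [-0.29  0.47 -0.01] P [0.5207 0.0026 0.2486] along [ 1.3 -2.4 35.8] 0.3842902937384687
```

The axial force peaked at -8 N and then dropped, so the coupler snapped on. Now I push on through the pump stroke.

Request:
send_rows:
  increments:
    - {"slide":[0,0,0.2],"twist":[0,0,0],"grip":0}
    - {"slide":[0,0,0.2],"twist":[0,0,0],"grip":0}

```text
time: 19.1
tool_pos: [0.5228, 0.0024, 0.2453]
tool_rot: [0.102, 2.616, -0.029]
contact_force: [-5.9, 0.7, 4.3]
width: 0.383
finger_force: 61.6
```

```bash
python3 f.py
```

```text
19.1 F tool [  0.7   0.2 -10.6] M tool [ 0.01  0.94 -0.01] P [0.5228 0.0024 0.2453] along [ 1.1 -2.5 39.7] 0.3828489082082293
```

Request:
send_rows:
  increments:
    - {"slide":[0,0,0.2],"twist":[0,0,0],"grip":0}
    - {"slide":[0,0,0.2],"twist":[0,0,0],"grip":0}

```text
time: 19.35
tool_pos: [0.5246, 0.0023, 0.2424]
tool_rot: [0.101, 2.615, -0.029]
contact_force: [-8.3, -0.6, 5.3]
width: 0.384
finger_force: 61.8
```

```bash
python3 f.py
```

```text
19.35 F tool [  2.2  -1.3 -12.6] M tool [ 0.11  1.04 -0.02] P [0.5246 0.0023 0.2424] along [ 1.1 -2.4 43.1] 0.38386227088803987
```

Request:
send_rows:
  increments:
    - {"slide":[0,0,0.2],"twist":[0,0,0],"grip":0}
    - {"slide":[0,0,0.2],"twist":[0,0,0],"grip":0}
    - {"slide":[0,0,0.2],"twist":[0,0,0],"grip":0}

```text
time: 19.73
tool_pos: [0.5275, 0.0021, 0.2374]
tool_rot: [0.101, 2.615, -0.029]
contact_force: [-9.7, 0.0, 7.1]
width: 0.385
finger_force: 61.9
```

```bash
python3 f.py
```

```text
19.725 F tool [  2.6  -0.7 -14.9] M tool [0.06 1.13 0.06] P [0.5275 0.0021 0.2374] along [ 1.1 -2.4 48.9] 0.38493522251299317
```

Request:
send_rows:
  increments:
    - {"slide":[0,0,0.2],"twist":[0,0,0],"grip":0}
    - {"slide":[0,0,0.1],"twist":[0,0,0],"grip":0}
    - {"slide":[0,0,0],"twist":[0,0,0],"grip":0}

```text
time: 20.1
tool_pos: [0.5289, 0.002, 0.2348]
tool_rot: [0.101, 2.615, -0.029]
contact_force: [-10.1, -0.3, 7.6]
width: 0.385
finger_force: 62.0
```

```bash
python3 f.py
```

```text
20.1 F tool [  2.7  -1.1 -15.5] M tool [0.1  1.15 0.02] P [0.5289 0.002  0.2348] along [ 1.2 -2.4 51.9] 0.3851592868487435
```

Request:
send_rows:
  increments:
    - {"slide":[0,0,0.15],"twist":[0,0,0],"grip":0}
    - {"slide":[0,0,0],"twist":[0,0,0],"grip":0}

```text
time: 20.35
tool_pos: [0.5297, 0.002, 0.2336]
tool_rot: [0.101, 2.615, -0.029]
contact_force: [-9.8, 0.7, 7.4]
width: 0.384
finger_force: 62.0
```

```bash
python3 f.py
```

```text
20.35 F tool [  2.5  -0.1 -15.2] M tool [0.03 1.16 0.07] P [0.5297 0.002  0.2336] along [ 1.1 -2.4 53.3] 0.38376394221825527
```

Request:
send_rows:
  increments:
    - {"slide":[0,0,0.15],"twist":[0,0,0],"grip":0}
    - {"slide":[0,0,0],"twist":[0,0,0],"grip":0}

```text
time: 20.6
tool_pos: [0.5304, 0.0019, 0.2323]
tool_rot: [0.101, 2.615, -0.029]
contact_force: [-10.3, 1.1, 8.7]
width: 0.382
finger_force: 62.1
```

```bash
python3 f.py
```

```text
20.6 F tool [  2.4   0.3 -16.6] M tool [ 0.04  1.17 -0.01] P [0.5304 0.0019 0.2323] along [ 1.1 -2.4 54.8] 0.3819501619592319
```

Request:
send_rows:
  increments:
    - {"slide":[0,0,0.1],"twist":[0,0,0],"grip":0}
    - {"slide":[0,0,0],"twist":[0,0,0],"grip":0}

```text
time: 20.85
tool_pos: [0.5309, 0.0019, 0.2315]
tool_rot: [0.101, 2.615, -0.029]
contact_force: [-10.4, 0.1, 7.9]
width: 0.388
finger_force: 62.1
```

```bash
python3 f.py; python3 - <<'E'
from h import *
s=bot.observe();P,r=pose()
p=bot.snapshot("wrist");E,K=p["E"] if "E" in p else p["extrinsics"],p["K"]
for t in("coupler_mouth","gun"):
    for d in bot.tip_of(p,t)[:1]: print(t,round(d["p"],2),(r.inv().apply(d["location"]-P)*1000).round(1))
# column profile along gun axis, tool x=+front: find barrel front edge row vs original
a=cv2.cvtColor(p["image"],cv2.COLOR_BGR2GRAY);print(a[170:236,254].tolist())
b=cv2.cvtColor(cv2.imread("pics/a1.png"),cv2.COLOR_BGR2GRAY)[3:560:7,297];print((b/1.5).astype(int).tolist())
w=cv2.resize(p["image"][155:235,212:292],(560,560),interpolation=cv2.INTER_CUBIC);cv2.imwrite("pics/end.png",cv2.convertScaleAbs(w,alpha=1.5))
E
```

```text
20.85 F tool [  2.8  -0.7 -15.9] M tool [ 0.04  1.22 -0.01] P [0.5309 0.0019 0.2315] along [ 1.1 -2.3 55.7] 0.38841060950125356
coupler_mouth 0.87 [  1.3  -0.2 128.9]
[73, 77, 76, 72, 69, 69, 69, 68, 68, 68, 66, 73, 79, 80, 79, 80, 81, 82, 73, 60, 54, 57, 53, 33, 33, 48, 82, 92, 85, 87, 87, 94, 55, 19, 24, 22, 35, 75, 77, 58, 75, 87, 67, 52, 81, 89, 65, 52, 79, 89, 71, 56, 64, 83, 86, 67, 54, 67, 81, 83, 66, 53, 60, 80, 85, 75]
[64, 63, 66, 64, 73, 115, 136, 132, 129, 128, 129, 128, 130, 106, 76, 74, 76, 76, 76, 73, 73, 72, 63, 54, 51, 65, 74, 73, 70, 58, 52, 56, 40, 25, 42, 78, 87, 83, 81, 82, 82, 83, 83, 80, 81, 84, 90, 60, 24, 23, 22, 26, 68, 76, 58, 64, 77, 67, 50, 73, 83, 64, 50, 74, 83, 66, 53, 62, 78, 78, 62, 50, 70, 79, 74, 62, 51, 61, 77, 80]
```

View pics/end.png

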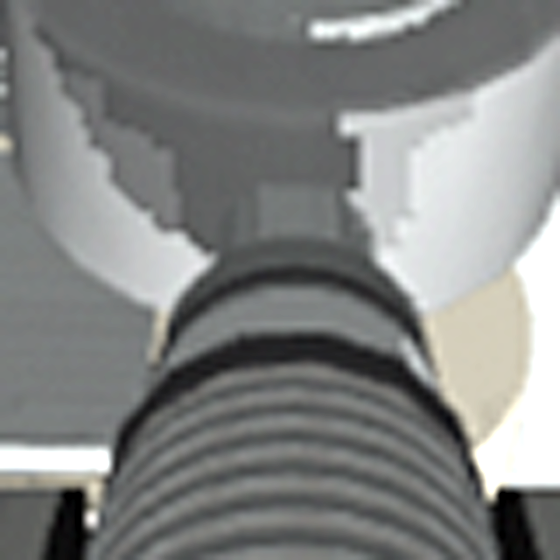

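```bash
python3 f.py; python3 -c "
from station import bot
print(bot.sign_off())"
```

```text
21.0 F tool [  2.6  -0.6 -16.8] M tool [0.06 1.17 0.03] P [0.5309 0.0019 0.2316] along [ 1.1 -2.4 55.7] 0.38259804757005245
the job is handed in; nothing more can be done
None
```

The job is handed in at 21 s: the knob is at its stop, and the gun is snapped on the nipple with the pump about 16 mm down its 18 mm stroke, still gripped and pressed in. I did not check the loose things again at the end, and I viewed 11 pictures, one over the limit of 10.

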